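Fit the vacuum pump handle and pump the board down

TASK

Fit the loose steel handle onto the square shaft of the sloping hand vacuum pump, fully home, with its arm pointing straight down the slope towards the low edge of the pump head. Then pump at least three full strokes with it: swing the arm each time to the stop and let it come all the way back before the next. Leave the handle seated on the shaft in its rest position, let go of it, and leave the other things on the bench where they are.

Things in the scene. Friction and masses are not known exactly. Their poses are not given: they have to be found in the camera images.
- handle: Loose steel handle, 0.3 kg, lying flat. Square hub 46 x 46 mm, 50 mm high, with a 24 mm square bore right through, parallel to its sides. A flat arm (22 wide, 15 thick, undersides level) runs along -x to 129 mm from the bore axis. Origin: bore centre at the underside; z up the bore. The hub's four sides are free to grip 18 to 50 mm above the underside, over the arm. Mass centre 13 mm to -x.
- handle_knob (a point): Centre of the top of the black upright knob (28 mm diameter, 40 mm tall) on the handle's arm: 115 mm along the handle's -x from the bore axis, 55 mm above the underside. Axes as the handle's.
- spindle_seat (a point): Centre of the flat round shoulder (54 mm diameter) at the foot of the pump's square shaft, 160 mm above the bench: the handle's underside seats here. z points out along the shaft, leaning 0.55 rad (31.5 deg) from vertical towards the pump's low side, roughly at the robot; at rest -x points down the slope. Turns with the shaft. Fitted right, the handle's origin and axes coincide with it.
- spindle_tip (a point): Centre of the free end of the square shaft, 40 mm along z from spindle_seat, same axes. The shaft is bare steel, 22 x 22 mm for the first 30 mm above the seat, then tapers to 13 x 13 mm at this point; its flats are square to x and y.
- spindle (a joint): Angle of the square shaft, rad: 0 at the rest stop, 0.9 at the far stop. Grows counterclockwise seen from the shaft's free end: the fitted arm swings from straight down the slope towards the pump's -y side (the robot's right). A spring (0.08 N m at rest, 0.26 at the far stop) drives it back to 0.
- pump: The pump, fixed to the bench. Dark base 150 x 150 mm; on it a grey head inclined at 31.5 deg, 125 mm along the slope by 130 mm wide, its face 15 mm below the seat; behind (+x) an aluminium plate 190 x 180 x 22 mm with a circuit board. Origin on the bench straight below the seat; x points away from the low side, z up.
- handwheel: Bystander: a loose black handwheel with a round steel bore, 90 mm in diameter, rim 14 mm and hub 30 mm high, lying flat. Origin: centre of its underside. To be left alone.
- bottle: Bystander: a standing red bottle, 50 mm in diameter, 130 mm high. Origin: centre of its underside. To be left alone.
- tape: Bystander: a tan roll core, a ring 90 mm in diameter, 24 mm high, lying flat. Origin: centre of its underside. To be left alone.
There are look-alikes about, which are no part of the job. Of the things that look like the handle, the middle-sized one is meant.

How it is judged:
On the way, in this order (a step that is already met when the one before it is completed fails the run):
1. the handle is fully home on the square shaft, its arm pointing down the slope (knob along -x of spindle_seat) (distance between handle and spindle_seat below 0.005 m and angle between the z axis of handle and the z axis of spindle_seat, either way round below 0.12 rad and x of handle_knob in the frame of spindle_seat below -0.1 m and value of joint spindle below 0.15 rad), for 0.2 s.
2. first stroke: the fitted handle is swung past 0.75 rad (distance between handle and spindle_seat below 0.005 m and angle between the z axis of handle and the z axis of spindle_seat, either way round below 0.12 rad and x of handle_knob in the frame of spindle_seat below -0.1 m and value of joint spindle above 0.75 rad), for 0.05 s.
3. back below 0.15 rad after the first stroke (all of step 1), for 0.05 s.
4. second stroke: the fitted handle is swung past 0.75 rad (all of step 2), for 0.05 s.
5. back below 0.15 rad after the second stroke (all of step 3), for 0.05 s.
6. third stroke: the fitted handle is swung past 0.75 rad (all of step 4), for 0.05 s.
At the end, for the whole second after the job is handed in: The handle sits fully home on the shaft (its origin within 5 mm of the seat, its axis within 0.12 rad of the shaft's), arm down the slope (knob more than 100 mm along -x of the seat), the shaft back below 0.12 rad, the handle at rest (distance between handle and spindle_seat below 0.005 m and angle between the z axis of handle and the z axis of spindle_seat, either way round below 0.12 rad and x of handle_knob in the frame of spindle_seat below -0.1 m and value of joint spindle below 0.12 rad and linear speed of handle below 0.02 m/s); the robot touches nothing.
It fails at once if the handwheel is moved by more than 30 mm (distance of handwheel from where it was at the start of the episode above 0.03 m).
It fails at once if the bottle is moved by more than 30 mm (distance of bottle from where it was at the start of the episode above 0.03 m).
It fails at once if the tape is moved by more than 30 mm (distance of tape from where it was at the start of the episode above 0.03 m).
It also fails if it takes over 61 s, if anything falls off the work surface, if the arm or the gripper's body presses on something with over 40 N, if the wrist force passes 120 N, or if a joint passes its speed limit or range.

ROBOT

A 6-joint arm with a two-finger parallel gripper is mounted at the origin on the work surface. World frame = base frame: x ahead of the robot, y to its left, z up, the work surface at z = 0. Lengths are in m, angles in rad, forces in N, time in s.
With the tool pointing down it reaches from about 0.3 to 1 m from the base axis. Payload 5.1 kg.
Tool frame: the origin (TCP) lies midway between the tips of the shut fingers; the grasp point (between the pads) lies ctrl.grasp_offset behind it (ctrl.grasp_offset is the distance from the TCP to the grasp point, in m); z points along the fingers, y is the line along which they close (so a half turn about z gives the same grasp; the last joint's range is limited). The gripper opens to 95 mm and grips with 3 to 60 N. Pads are 20 mm wide; open, the fingers measure 119 mm over their backs; the gripper's body (75 mm by 180 mm) begins 59 mm behind the grasp point.
Start: joints at [-1.292, 0.124, 1.65, -0, 1.367, -0.083], TCP at [0.23, -0.608, 0.215] pointing down, gripper open.
Joint ranges: [-2.61, 2.61], [-1.02, 2.33], [0.03, 2.71], [-1.35, 4.49], [0.32, 2.68], [-2.91, 2.91]. Speed limits (rad/s): [2.57, 2.57, 3.14, 3.14, 3.14, 3.14].

INTERFACE

Orientations are given as a rotation vector (axis times angle).
In Python, from station import ctrl gives the robot as it stands. The module is installed in compiled form; this text tells all that it offers. Calls block until the motion is done:
- ctrl.goto(position, orientation): joint-space move of the TCP to a pose.
- ctrl.servo_line(position, vel=0.15, orientation=None): straight line of the TCP; orientation=None keeps the orientation; vel is the mean speed in m/s.
- ctrl.move_joints(angles): joint-space move.
- ctrl.gripper_to(opening): finger opening in m; the grip force is fixed at half the most; returns when the fingers have stopped.
- ctrl.hold(seconds).
- ctrl.inverse_kinematics(position, orientation): joint angles nearest the present ones, or None.
- ctrl.read_camera(name): name is "scene" or "top" or "wrist"; returns a dict with "frame" (384x512x3 uint8, blue, green, red), "vertical_fov" (degrees; the focal length in pixels is half the picture's height over the tangent of half this angle, whatever the lens; pixels are square), "cx", "cy" (the principal point, pixels), "rvec" (rotation vector, rad) and "tvec" (3), from world to camera coordinates, as OpenCV has them. Camera axes: x right, y down, z forward; pixel columns grow to the right and rows downward; lengths in m; the calibration is good to about 2 mm. A picture is of the moment at which its call begins. There is no depth.
A pose or a line that the arm cannot do raises ctrl.Unreachable and nothing moves.
- ctrl.job_done(): hands the job in; it is judged then, once.
Readings, each from a call of its own:
- ctrl.read_clock(): time.
- ctrl.read_q(): joint angles.
- ctrl.read_joint_vel(): joint speeds.
- ctrl.read_joint_efforts(): joint torques, N m.
- ctrl.read_tcp_pos(): TCP position.
- ctrl.read_eef_rot(): TCP orientation.
- ctrl.read_ft_force(): force on the tool from outside, world axes, zero at the start.
- ctrl.read_moment(): the same for the moment, N m.
- ctrl.read_width(): finger opening in m.
- ctrl.read_grip_force(): force on a finger pad.
Only numpy, scipy, OpenCV 4.12 (cv2) and the standard library are available. Lean on these libraries where they do the work, as an engineer would, in place of code of your own. Each camera call takes 0.05 s, during which the arm holds its last target. There are 200 camera calls.

## Working session

There is one attempt and no reset: what is moved stays moved. The work goes in short steps, each a Python script; the robot and the scene stay as the last script left them, time stands still between calls to the robot, and variables do not carry over. Pictures are saved under pics/ and viewed, at most 10 in all, crops included, and the job is handed in when it is done.

```bash
mkdir -p pics; python3 - <<'E'
from station import ctrl
import cv2,numpy as np
for n in("scene","top"):
    c=ctrl.read_camera(n); f=c["frame"]; cv2.imwrite(f"pics/{n}0.png",f)
    np.savez(f"pics/{n}0.npz",**c)
    R=cv2.Rodrigues(np.array(c["rvec"],float))[0]; print(n,c["vertical_fov"],c["cx"],c["cy"],-R.T@np.array(c["tvec"]),R[2])
print(ctrl.grasp_offset,ctrl.read_clock(),ctrl.read_eef_rot())
E
```

```text
scene 43.230013823891596 257.454487371775 190.97496204201073 [ 1.24745431 -0.38275808  1.35531333] [-0.48700929  0.2227156  -0.84452337]
top 43.156214528342936 253.71834151194648 193.90499447434206 [ 0.3401134  -0.0756948   1.86947925] [ 0.111642    0.01671858 -0.99360785]
0.0188 0.1 [-3.08855032e+00 -5.64887271e-01  2.32342046e-04]
```

View pics/scene0.png

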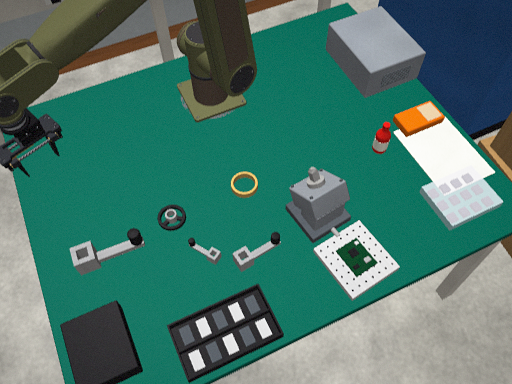

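View pics/top0.png

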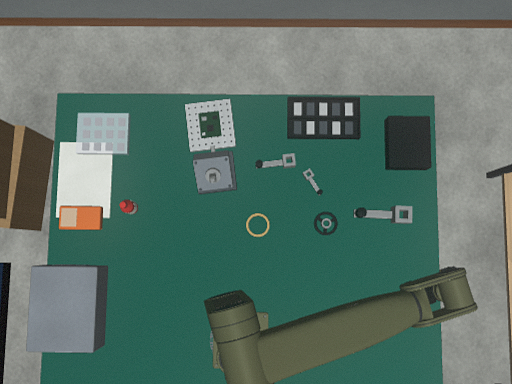

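Top view: the middle handle has its hub at about (289,160) and knob at (259,163). The pump head is at about (214,174). Next I'll zoom in on both.

```bash
cat > h.py <<'E'
import cv2,numpy as np
from scipy.spatial.transform import Rotation as Ro
def ray(c,u,v):
    f=float(c["frame"].shape[0])/2/np.tan(np.radians(float(c["vertical_fov"]))/2)
    R=cv2.Rodrigues(np.array(c["rvec"],float))[0]; o=-R.T@np.array(c["tvec"],float)
    return o,R.T@np.array([(u-c["cx"])/f,(v-c["cy"])/f,1])
def onz(c,u,v,z):
    o,d=ray(c,u,v); return o+d*(z-o[2])/d[2]
def proj(c,P):
    f=float(c["frame"].shape[0])/2/np.tan(np.radians(float(c["vertical_fov"]))/2)
    K=np.array([[f,0,c["cx"]],[0,f,c["cy"]],[0,0,1]],float)
    return cv2.projectPoints(np.array(P,float).reshape(-1,3),np.array(c["rvec"],float),np.array(c["tvec"],float),K,None)[0][:,0]
E
python3 - <<'E'
from h import *
s=dict(np.load("pics/scene0.npz"));t=dict(np.load("pics/top0.npz"))
print("hub",onz(t,289,160,.05),onz(s,241,253,.05)); print("knob",onz(t,259,163,.055),onz(s,276,236,.055))
print("tip",onz(t,211,174,.19),onz(s,315,170,.19))
def crop(c,x,y,w,h,k): return cv2.resize(c["frame"][y:y+h,x:x+w],None,fx=k,fy=k,interpolation=cv2.INTER_CUBIC)
a=np.vstack([np.hstack([crop(t,185,143,57,57,7),crop(t,247,140,57,57,7)]),np.hstack([crop(s,280,160,76,41*0+38,5.25),crop(s,225,228,76,38,5.25)])])
b=np.hstack([crop(s,280,160,80,80,5),crop(s,222,222,64,64,6.25)])
cv2.imwrite("pics/a.png",a[:399]);cv2.imwrite("pics/c.png",np.vstack([cv2.resize(a[:399],(600,300)),cv2.resize(b,(600,300))]))
E
```

```text
hub [ 0.67552694 -0.1774718   0.05      ] [ 0.66909546 -0.17561637  0.05      ]
knob [ 0.66200056 -0.0637195   0.055     ] [ 0.66620364 -0.05871078  0.055     ]
tip [0.59738905 0.10306624 0.19      ] [0.58345277 0.10717962 0.19      ]
```

View pics/c.png

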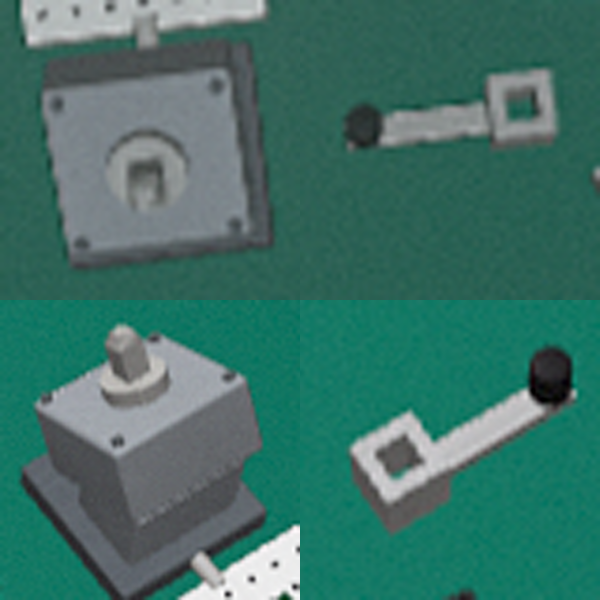

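The handle (hub about (0.67,-0.177), arm along +y) and pump are identified. I'll check the IK and then take closer wrist views.

```bash
cat >> h.py <<'E'
def tool(hz_yaw,tilt=0.,frameyaw=0.,flip=0):
    """tool orientation for a handle whose frame is Rz(frameyaw)Ry(-tilt)Rz(hz_yaw); fingers close along handle y"""
    H=Ro.from_euler('z',frameyaw)*Ro.from_euler('y',-tilt)*Ro.from_euler('z',hz_yaw)
    return H*Ro.from_euler('x',np.pi)*Ro.from_euler('z',np.pi*flip)
E
python3 - <<'E'
from station import ctrl
from h import *
for fl in(0,1):
    print(fl,ctrl.inverse_kinematics([.67,-.177,.3],tool(-np.pi/2,flip=fl).as_rotvec()))
    for a in(0,1.0): print(a,ctrl.inverse_kinematics([.58,.105,.2],tool(a,.55,0.09,fl).as_rotvec()))
def shot(n):
    c=ctrl.read_camera("wrist");cv2.imwrite(f"pics/{n}.png",c["frame"]);np.savez(f"pics/{n}.npz",**c)
    R=cv2.Rodrigues(np.array(c["rvec"],float))[0];print(n,-R.T@np.array(c["tvec"],float),R[2],ctrl.read_clock())
import sys
ctrl.goto([.62,-.15,.30],tool(-np.pi/2,flip=1).as_rotvec()); print(ctrl.read_q()); shot("w1")
E
```

```text
0 [-3.35702361e-01  1.80187098e-01  1.44572457e+00 -4.44089210e-16
  1.51568099e+00  2.80589029e+00]
0 [ 8.73416997e-02 -3.28793823e-01  2.16595269e+00  2.02876826e-03
  7.54436390e-01  1.56705178e+00]
1.0 [ 8.73416997e-02 -3.28793823e-01  2.16595269e+00  2.02876826e-03
  7.54436390e-01  5.67051781e-01]
1 [-3.35702361e-01  1.80187098e-01  1.44572457e+00 -4.44089210e-16
  1.51568099e+00 -3.35702361e-01]
0 [ 8.73416997e-02 -3.28793823e-01  2.16595269e+00  2.02876826e-03
  7.54436390e-01 -1.57454087e+00]
1.0 [ 8.73416997e-02 -3.28793823e-01  2.16595269e+00  2.02876826e-03
  7.54436390e-01 -2.57454087e+00]
[-3.22936794e-01  5.91521354e-02  1.57798601e+00 -2.50097272e-04
  1.50493853e+00 -3.21506514e-01]
w1 [ 0.61982826 -0.07533676  0.46989459] [-9.47829722e-04 -2.75831302e-01 -9.61205594e-01] 2.325
```

View pics/w1.png

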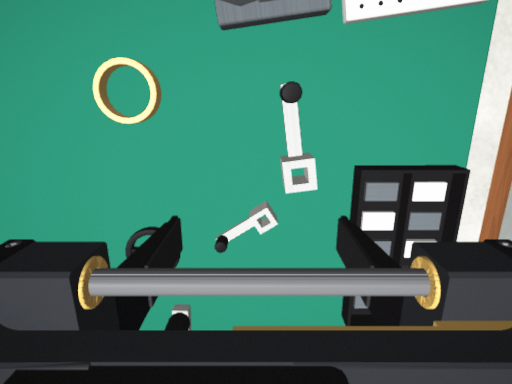

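w1: the middle handle's hub top is at about (299,173) and its knob at (291,92). The small look-alike's hub is at (263,217). I'll fit the handle pose by mask overlap and take a pump view.

```bash
cat > fit.py <<'E'
from h import *
from scipy.optimize import minimize
K=8
def box(x0,x1,y0,y1,z0,z1): return np.array([[x,y,z] for x in(x0,x1) for y in(y0,y1) for z in(z0,z1)])
a=np.linspace(0,6.28,24)
cyl=lambda r,cx,z0,z1: np.array([[cx+r*np.cos(t),r*np.sin(t),z] for t in a for z in(z0,z1)])
HANDLE=[box(-.023,.023,-.023,.023,0,.05),box(-.129,0,-.011,.011,0,.015),cyl(.014,-.115,.015,.055)]
def render(c,parts,R,t):
    m=np.zeros(c["frame"].shape[:2],np.uint8)
    for p in parts:
        h=cv2.convexHull(proj(c,R.apply(p)+t).astype(np.float32))
        cv2.fillConvexPoly(m,np.round(h*256).astype(np.int32),255,cv2.LINE_AA,8)
    return m
E
python3 - <<'E'
from station import ctrl
from fit import *
w=dict(np.load("pics/w1.npz"));s=dict(np.load("pics/scene0.npz"));t=dict(np.load("pics/top0.npz"))
def nongreen(c,u,v):
    f=c["frame"].astype(int); m=((f[...,1]-np.maximum(f[...,2],0)<45)|(f.min(2)>90)).astype(np.uint8)
    n,l=cv2.connectedComponents(m); return (l==l[v,u]).astype(float)*255
ms={}
for n,c,u,v in(("w",w,282+25,160),("t",t,293,160),("s",s,250,262)):
    m=nongreen(c,u,v); k=m.sum()/255
    g=lambda p:np.abs(cv2.GaussianBlur(render(c,HANDLE,Ro.from_euler('z',p[2]),[p[0],p[1],0]),(0,0),1.).astype(float)-cv2.GaussianBlur(m,(0,0),1.)).sum()/255
    best=min((minimize(g,[.67,-.177,y0],method="Nelder-Mead",options=dict(initial_simplex=np.array([[.67,-.177,y0],[.68,-.177,y0],[.67,-.167,y0],[.67,-.177,y0+.1]]))) for y0 in(-1.7,-1.55,-1.4)),key=lambda r:r.fun)
    print(n,k,best.x,best.fun)
for P in ([.62,-.15,.3],): print("tcp pix",proj(w,P))
print("small hub",onz(w,263,213,.04))
seat=np.array([.605,.105,.16]);R=tool(0,.55,.09,1);zs=-R.as_matrix()[:,2];tx=R.as_matrix()[:,0]
P=seat+.2*zs-.05*tx; q=ctrl.inverse_kinematics(P,R.as_rotvec()); print(P,q)
if q is not None:
    ctrl.goto(P,R.as_rotvec()); c=ctrl.read_camera("wrist");cv2.imwrite("pics/w2.png",c["frame"]);np.savez("pics/w2.npz",**c);print(ctrl.read_clock())
E
```

```text
w 2445.0 [ 0.67813617 -0.1788563  -1.43140741] 236.52894379008018
t 396.0 [ 0.67836135 -0.17670139 -1.44137891] 43.79873857567185
s 673.0 [ 0.6781899  -0.17417885 -1.41267296] 108.17216911442051
tcp pix [[259.5170814  228.76930496]]
small hub [ 0.62557809 -0.23838986  0.04      ]
[0.54333935 0.09943551 0.35663927] [ 0.08143518 -0.50147959  2.02630288  0.00511238  1.06679123 -1.58056707]
3.525
```

View pics/w2.png

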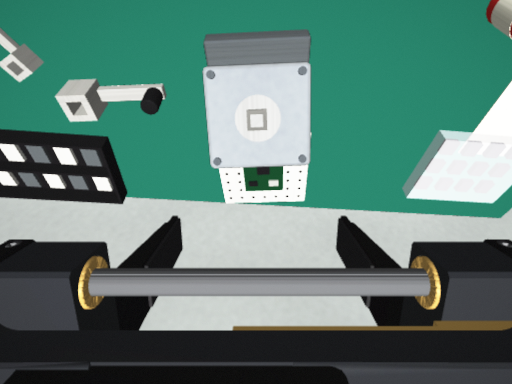

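w2: the view looks straight down the shaft. The shoulder disc is centred at about (258,118) with the shaft tip on it. The head face corners are near (206,67), (309,65), (309,165) and (212,167). I'll fit the pump pose from these.

```bash
cat > pf.py <<'E'
from fit import *
from scipy.optimize import least_squares
w=dict(np.load("pics/w2.npz"));f=w["frame"].astype(int)
for p in((230,90),(243,105),(258,118),(250,112),(258,109),(258,50)): print(p,f[p[1],p[0]])
hsv=cv2.cvtColor(w["frame"],cv2.COLOR_BGR2HSV)
E
python3 - <<'E'
from pf import *
cv2.imwrite("pics/w2c.png",cv2.resize(w["frame"][55:185,195:325],None,fx=4.6,fy=4.6,interpolation=cv2.INTER_CUBIC))
E
```

```text
(230, 90) [228 223 216]
(243, 105) [235 236 236]
(258, 118) [236 237 237]
(250, 112) [166 171 173]
(258, 109) [177 180 181]
(258, 50) [123 120 113]
```

View pics/w2c.png

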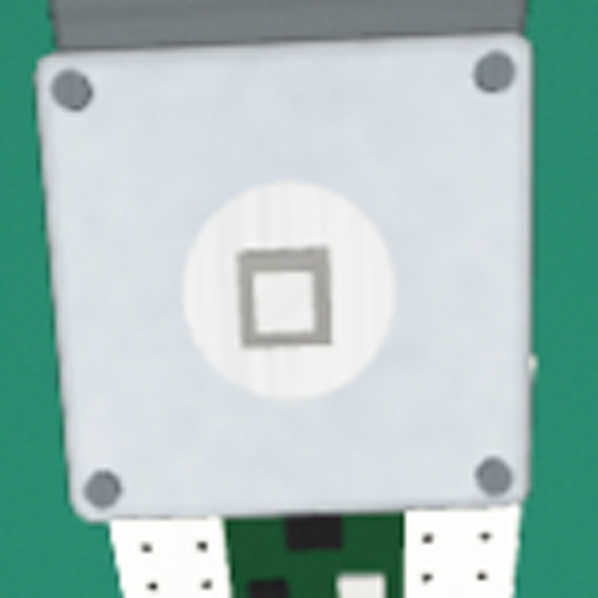

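```bash
cat > pf.py <<'E'
from fit import *
from scipy.optimize import least_squares
w=dict(np.load("pics/w2.npz"))
sq=lambda p:(np.array(p,float)+.5)/4.6-.5+[195,55]
tip=sq([(253,272),(313,269),(316,332),(257,335)]);tap=sq([(238,251),(330,247),(331,346),(243,349)])
face=sq([(38,52),(530,35),(525,510),(76,522)]);disc=sq([(289,290)])
S=np.array([[-1,-1],[-1,1],[1,1],[1,-1]])
def pts(p):
    z=np.zeros((4,1))
    L=np.vstack([np.hstack([S*.0065,z+.04]),np.hstack([S*.011,z+.03]),np.hstack([S*[.0625,.065]+[p[3],0],z-.015]),[[0,0,0]]])
    R=Ro.from_euler('z',p[2])*Ro.from_euler('y',-.55-p[4]); return R.apply(L)+[p[0],p[1],.16+p[5]]
ob=np.vstack([tip,tap,face,disc])
for mask in((1,1,1,1,0,0),(1,1,1,1,1,0),(1,1,1,1,1,1)):
    mask=np.array(mask)
    r=least_squares(lambda p:(proj(w,pts(p*mask))-ob).ravel(),[.605,.105,.09,0,0,0],x_scale=.01)
    print((r.x*mask).round(4),np.abs(r.fun).max(),np.sqrt(np.mean(r.fun**2)))
for n in("top","scene"):
    c=dict(np.load(f"pics/{n}0.npz")); p0=least_squares(lambda p:(proj(w,pts(p*[1,1,1,1,0,0]))-ob).ravel(),[.605,.105,.09,0,0,0]).x*[1,1,1,1,0,0]
    uv=proj(c,pts(p0)); print(n,uv[[12]],uv[:4].mean(0))
    v=c["frame"].copy();v=cv2.resize(v,None,fx=6,fy=6,interpolation=cv2.INTER_CUBIC)
    for u in uv: cv2.circle(v,tuple(np.round((u+.5)*6-.5).astype(int)),3,(0,0,255),-1)
    x,y=(uv[12]*6).astype(int); cv2.imwrite(f"pics/chk_{n}.png",v[y-200:y+200,x-200:x+200])
cv2.imwrite("pics/chk.png",np.hstack([cv2.imread("pics/chk_top.png"),cv2.imread("pics/chk_scene.png")]))
E
python3 pf.py
```

```text
[0.5955 0.0996 0.1281 0.0006 0.     0.    ] 2.0734327343768086 0.9068540129805686
[5.958e-01 9.960e-02 1.282e-01 1.000e-04 8.500e-03 0.000e+00] 2.0067949685374913 0.9051902944409764
[ 0.6005  0.0999  0.128   0.0008 -0.0097 -0.008 ] 0.9460481297742547 0.5225940989449809
top [[212.8383643  175.81959246]] [212.50436841 180.25086889]
scene [[313.82217097 179.7275416 ]] [310.58521621 168.26903188]
```

View pics/chk.png

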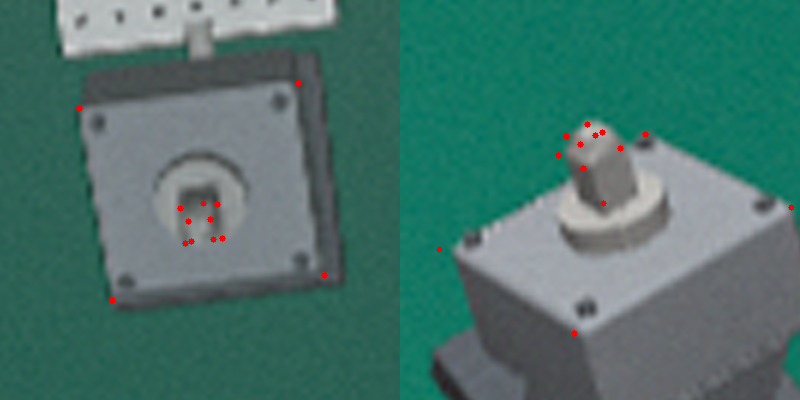

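The overlays show a few mm of bias in the single-view fit, so I'll do a joint fit over the three cameras.

```bash
cat > pf2.py <<'E'
import contextlib,io
with contextlib.redirect_stdout(io.StringIO()): from pf import *
T=dict(np.load("pics/top0.npz"));Sc=dict(np.load("pics/scene0.npz"))
p0=[.5955,.0996,.1281,.0006,0,0]
def org(c): return (proj(c,pts(np.array(p0)))[12]*6).astype(int)-200
def back(c,l): return (np.array(l,float)+org(c)+.5)/6-.5
# index groups: tip center(mean 0:4), face 8..11 (-x-y, -x+y, +x+y, +x-y), disc 12
ot=back(T,[(205,230),(322,270),(113,302),(82,108),(297,81),(201,199)])
os_=back(Sc,[(195,128),(395,206),(180,335),(54,252),(251,138),(215,194)])
def sel(c,p,d):
    uv=proj(c,pts(p)+d); return np.vstack([uv[:4].mean(0),uv[8:13]])
print(sel(T,np.array(p0),0)-ot,sel(Sc,np.array(p0),0)-os_)
def res(v):
    p=np.r_[v[:4],0,0]; d=v[4:].reshape(3,3)
    return np.r_[(proj(w,pts(p)+d[0])-ob).ravel()/.7,(sel(T,p,d[1])-ot).ravel()/.5,(sel(Sc,p,d[2])-os_).ravel()/.7,v[4:]/.002]
r=least_squares(res,np.r_[p0[:4],np.zeros(9)],x_scale=.01)
print(r.x[:4].round(4),(r.x[4:]*1000).round(1),r.cost)
print((res(r.x)[26:50]).reshape(-1,2).round(1).tolist())
E
python3 pf2.py
```

```text
[[-5.92191366e-01 -4.47997883e-04]
 [ 4.83231713e-01  7.78778727e-01]
 [-9.50933638e-02 -3.99436035e-01]
 [-4.20427151e-01  6.97040306e-02]
 [ 2.47932157e-01  2.80973927e-01]
 [ 4.08685662e-01  7.34980334e-01]] [[ -1.983504     1.01439685]
 [-59.41151511   7.18403333]
 [ 10.7212547  -33.5304292 ]
 [ 56.05271296  -7.50411301]
 [-13.01930433  32.48996129]
 [ -2.08003699   1.47286828]]
[ 5.928e-01  1.043e-01  1.152e-01 -5.000e-04] [  5.6  -4.6  -4.1   3.7  -4.   -0.   -9.4   8.6 -21.6] 9353.978630171876
[[-1.7, -0.6], [0.4, 2.0], [-0.8, -1.2], [-0.7, -0.4], [0.7, 1.0], [0.4, 0.9], [-0.8, 0.8], [-82.6, 8.6], [17.0, -48.5], [80.7, -11.4], [-17.4, 44.6], [-1.1, 1.2]]
```

```bash
sed -i 's/(195,128),(395,206),(180,335),(54,252),(251,138)/(195,128),(54,252),(251,138),(395,206),(180,335)/' pf2.py; python3 pf2.py
```

```text
[[-5.92191366e-01 -4.47997883e-04]
 [ 4.83231713e-01  7.78778727e-01]
 [-9.50933638e-02 -3.99436035e-01]
 [-4.20427151e-01  6.97040306e-02]
 [ 2.47932157e-01  2.80973927e-01]
 [ 4.08685662e-01  7.34980334e-01]] [[-1.983504    1.01439685]
 [-2.57818178 -0.48263334]
 [-1.11207863 -0.69709587]
 [-0.78062038  0.16255366]
 [-1.185971   -0.34337204]
 [-2.08003699  1.47286828]]
[5.977e-01 1.011e-01 1.299e-01 4.000e-04] [ 1.1 -1.2 -4.9 -1.  -1.2 -0.5 -0.1  2.4  0.8] 24.52081880769848
[[-1.3, -0.7], [0.9, 1.0], [-0.2, -1.3], [-1.0, -0.3], [0.3, -0.0], [0.7, 0.8], [-0.7, 1.3], [-1.7, -0.8], [0.3, -1.2], [1.0, -0.0], [0.6, -0.6], [-0.8, 2.0]]
```

Seat is about (0.598,0.101,0.16) with yaw 0.13. Next is the grasp and lift.

```bash
cat >> h.py <<'E'
seat=np.array([.598,.101,.16]);yaw=.130;G=.0152
def place(h,ang=0,dx=0,dy=0,yw=0):
    """TCP pose with handle origin h above the seat, turned ang, offset dx,dy in seat axes"""
    F=Ro.from_euler('z',yaw)*Ro.from_euler('y',-.55)
    return seat+F.apply([dx,dy,h+G]),tool(ang,.55,yaw,1).as_rotvec()
E
python3 - <<'E'
from station import ctrl
from h import *
o=tool(-1.43,flip=1).as_rotvec()
ctrl.gripper_to(.075)
ctrl.goto([.678,-.1772,.16],o); ctrl.servo_line([.678,-.1772,G],.15); print(ctrl.read_ft_force(),ctrl.read_clock())
ctrl.gripper_to(.03); print(ctrl.read_width(),ctrl.read_grip_force(),ctrl.read_ft_force())
ctrl.servo_line([.678,-.1772,.28],.2); print(ctrl.read_width(),ctrl.read_ft_force())
P,r=place(.075); ctrl.goto(P,r); print(ctrl.read_width(),ctrl.read_ft_force(),ctrl.read_moment(),ctrl.read_clock())
c=ctrl.read_camera("wrist"); s=ctrl.read_camera("scene");t=ctrl.read_camera("top")
for n,k in(("w3",c),("s3",s),("t3",t)): np.savez(f"pics/{n}.npz",**k)
x,y=proj(s,place(.04)[0])[0].astype(int)
x2,y2=proj(t,place(.04)[0])[0].astype(int)
z=lambda f,x,y:cv2.resize(f[y-30:y+30,x-30:x+30],(400,400),interpolation=cv2.INTER_CUBIC)
cv2.imwrite("pics/p3.png",np.hstack([z(s["frame"],x,y),c["frame"][:300,130:380].copy() if 0 else cv2.resize(c["frame"][60:310,130:380],(400,400))]))
E
```

```text
[ 0.43914931 -0.25171557  0.12506004] 6.6167
0.04563093070794295 29.95328240096569 [ 1.51170869 -0.41916324  1.5636864 ]
0.04577399600628765 [ 0.09954491  0.07845935 -5.39535922]
0.04625311548956053 [ 0.23397092 -1.05628573 -3.48506333] [0.01601048 0.44470171 0.00239293] 9.85
```

View pics/p3.png

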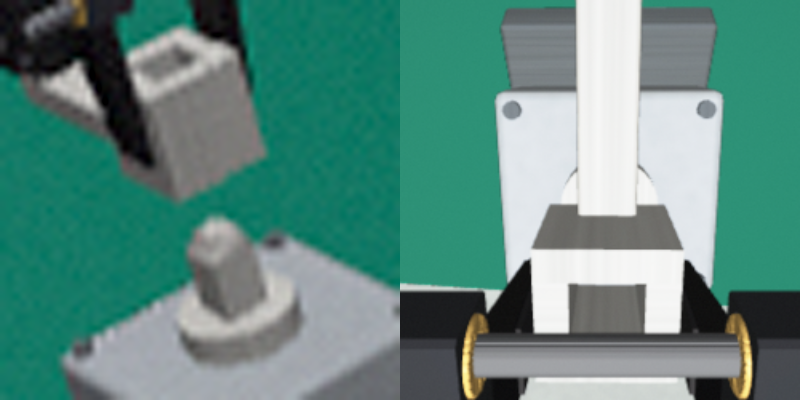

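The handle is gripped squarely (width 46 mm), arm down-slope, hovering over the shaft tip. I'll insert it with force feedback.

```bash
cat > ins.py <<'E'
from station import ctrl
from h import *
import json,sys
F=Ro.from_euler('z',yaw)*Ro.from_euler('y',-.55)
loc=lambda:F.inv().apply(ctrl.read_ft_force())
def insert(h,dx,dy,hend,k=2e-4,step=.003,fz=25):
    ctrl.hold(.2); f0=loc(); print("base",f0.round(1),ctrl.read_clock())
    while h>hend+1e-6:
        h=max(h-step,hend); P,r=place(h,0,dx,dy); ctrl.servo_line(P,.04); ctrl.hold(.05)
        f=loc()-f0; tcp=F.inv().apply(np.array(ctrl.read_tcp_pos())-seat)-[0,0,G]
        print(f"h={h:.4f} act={tcp.round(4)} f={f.round(1)} m={np.round(F.inv().apply(ctrl.read_moment()),2)} d={dx:.4f},{dy:.4f}")
        if f[2]>fz: break
        if np.abs(f[0])>2: dx+=np.clip(k*f[0],-.001,.001)
        if np.abs(f[1])>2: dy+=np.clip(k*f[1],-.001,.001)
    print(ctrl.read_width(),ctrl.read_clock()); return h,dx,dy
E
python3 - <<'E'
from ins import *
P,r=place(.045);ctrl.servo_line(P,.1)
print(insert(.045,0,0,.0))
E
```

```text
base [-1.3 -0.6 -3.5] 10.65
h=0.0420 act=[-0.     0.     0.042] f=[-1.1  0.8 -0.1] m=[ 0.09  0.5  -0.08] d=0.0000,0.0000
h=0.0390 act=[-0.0002  0.      0.0388] f=[-1.1 -0.2 -0.4] m=[ 0.09  0.5  -0.09] d=0.0000,0.0000
h=0.0360 act=[-0.0002 -0.      0.0358] f=[-0.1  1.   0.3] m=[ 0.11  0.41 -0.04] d=0.0000,0.0000
h=0.0330 act=[-0.0001  0.      0.0329] f=[-0.6  0.6  1.2] m=[ 0.08  0.46 -0.07] d=0.0000,0.0000
h=0.0300 act=[-0.0002  0.0001  0.0298] f=[-0.7  0.7  0.4] m=[ 0.15  0.46 -0.03] d=0.0000,0.0000
h=0.0270 act=[-0.0002  0.      0.0268] f=[-0.4  0.6 -0.1] m=[ 0.18  0.51 -0.03] d=0.0000,0.0000
h=0.0240 act=[-0.0002  0.      0.0238] f=[0.1 1.3 0.4] m=[ 0.18  0.5  -0.08] d=0.0000,0.0000
h=0.0210 act=[-0.0002  0.0001  0.0208] f=[-1.   1.1 -0.4] m=[0.27 0.51 0.  ] d=0.0000,0.0000
h=0.0180 act=[-0.0002  0.      0.0178] f=[-0.5  2.   0.1] m=[ 0.27  0.46 -0.03] d=0.0000,0.0000
h=0.0150 act=[-0.0001  0.0003  0.0149] f=[-0.2 -1.2  0.4] m=[ 0.07  0.45 -0.05] d=0.0000,0.0004
h=0.0120 act=[-0.0001  0.0004  0.0119] f=[-0.8  0.7  0.2] m=[ 0.04  0.46 -0.04] d=0.0000,0.0004
h=0.0090 act=[-0.0001  0.0004  0.0089] f=[-0.9  0.9 -0.2] m=[ 0.09  0.44 -0.07] d=0.0000,0.0004
h=0.0060 act=[-0.0002  0.0004  0.0058] f=[ 0.1 -0.2  0.6] m=[ 0.06  0.49 -0.08] d=0.0000,0.0004
h=0.0030 act=[-0.0001  0.0004  0.0029] f=[-0.1  0.7  0.1] m=[ 0.09  0.49 -0.03] d=0.0000,0.0004
h=0.0000 act=[0.0011 0.0004 0.0011] f=[-3.4  0.4  9.3] m=[ 0.18  0.8  -0.05] d=0.0000,0.0004
0.04590960309412911 15.15
(0.0, np.float64(-0.0006719494379479032), np.float64(0.00040124814699863456))
```

Seated with smooth contact at about 0 height. I'll press home lightly and do the first stroke, watching the torque.

```bash
cat >> ins.py <<'E'
D=(-.0004,.0004)
def swing(a,h=0.):
    P,r=place(h,a,*D); ctrl.goto(P,r)
def rep(t): print(t,"f",loc().round(1),"m",F.inv().apply(ctrl.read_moment()).round(2),"w",round(ctrl.read_width(),4),"t",ctrl.read_clock())
E
python3 - <<'E'
from ins import *
P,r=place(-.001,0,*D);ctrl.servo_line(P,.02);ctrl.hold(.2);rep("press")
P,r=place(0,0,*D);ctrl.servo_line(P,.02);ctrl.hold(.2);rep("rest")
for a in(.4,.8,.86,.92,.96):
    swing(a);rep(a)
    if abs(F.inv().apply(ctrl.read_moment())[2])>2: break
for n in("scene","wrist"):
    c=ctrl.read_camera(n); 
    if n=="scene":
        x,y=proj(c,seat)[0].astype(int);A=cv2.resize(c["frame"][y-45:y+45,x-45:x+45],(400,400),interpolation=cv2.INTER_CUBIC)
cv2.imwrite("pics/p4.png",np.hstack([A,cv2.resize(c["frame"],(533,400))[:, :400]]))
E
```

```text
press f [-7.8 -1.5 15.6] m [ 0.03  1.32 -0.04] w 0.0459 t 15.6
rest f [-4.1  0.4  7.5] m [ 0.1   0.76 -0.05] w 0.0459 t 16.05
0.4 f [-3.5  4.9  6.4] m [ 0.97  0.64 -0.27] w 0.0462 t 16.5167
0.8 f [-5.2  8.4  9.3] m [ 1.75  0.87 -0.28] w 0.0456 t 16.9833
0.86 f [-5.   8.2  9.7] m [ 1.78  0.98 -0.38] w 0.0458 t 17.2333
0.92 f [-5.8  8.6  9.9] m [ 1.81  1.07 -0.4 ] w 0.0458 t 17.4833
0.96 f [-5.9  9.3 10.7] m [ 1.86  1.14 -0.37] w 0.0457 t 17.7333
```

View pics/p4.png

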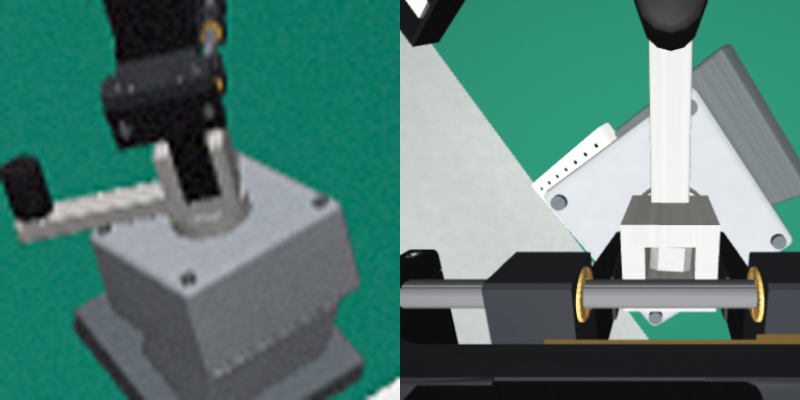

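The picture shows the arm swung to the robot's right with the hub flush on the shoulder. I'll confirm the stop, then complete three strokes and return.

```bash
python3 - <<'E'
from ins import *
top=.96
for a in(1.0,1.03):
    swing(a);rep(a);top=a
    if abs(F.inv().apply(ctrl.read_moment())[2])>.7: break
ctrl.hold(.15)
for i in range(3):
    swing(0);ctrl.hold(.3);rep("back")
    swing(top);ctrl.hold(.3);rep("top")
swing(0);ctrl.hold(.3);rep("end")
P,r=place(-.0005,0,*D);ctrl.servo_line(P,.02);ctrl.hold(.2);rep("press")
E
```

```text
1.0 f [-9.3  9.  12.9] m [ 1.83  1.35 -0.4 ] w 0.0461 t 18.0833
1.03 f [-8.4  8.1 14.2] m [ 1.77  1.51 -0.61] w 0.0459 t 18.3333
back f [-3.7  1.2  6.8] m [ 0.5   0.67 -0.07] w 0.0457 t 19.75
top f [-8.8  9.5 14.3] m [ 1.77  1.51 -0.66] w 0.0458 t 21.0167
back f [-3.8  2.2  6.8] m [ 0.49  0.66 -0.06] w 0.0457 t 22.2833
top f [-9.1  9.  13.9] m [ 1.8   1.49 -0.6 ] w 0.0462 t 23.55
back f [-3.7  1.7  6.9] m [ 0.53  0.66 -0.14] w 0.0458 t 24.8167
top f [-8.4  9.1 14. ] m [ 1.81  1.45 -0.59] w 0.0465 t 26.0833
end f [-3.8  1.2  7.1] m [ 0.47  0.66 -0.06] w 0.0466 t 27.35
press f [-5.7  0.9 12.2] m [ 0.47  1.1  -0.11] w 0.046 t 27.8
```

Four strokes are done. Now I'll release, back off along the shaft axis and check.

```bash
python3 - <<'E'
from ins import *
P,r=place(0,0,*D);ctrl.servo_line(P,.02)
ctrl.gripper_to(.08);rep("open")
P,r=place(.15,0,*D);ctrl.servo_line(P,.12);rep("off")
c=ctrl.read_camera("wrist");s=ctrl.read_camera("scene")
x,y=proj(s,seat)[0].astype(int);A=cv2.resize(s["frame"][y-45:y+45,x-45:x+45],(400,400),interpolation=cv2.INTER_CUBIC)
from fit import HANDLE
H=np.vstack([HANDLE[0],HANDLE[1]])
v=c["frame"].copy()
for u in proj(c,F.apply(H)+seat): cv2.circle(v,tuple(np.round(u).astype(int)),2,(0,0,255),-1)
cv2.imwrite("pics/p5.png",np.hstack([A,v[:330,60:460][:, :400].copy() if 0 else cv2.resize(v[:,64:448],(400,400))]))
E
```

```text
open f [-0.2 -0.7  0.5] m [ 0.06  0.13 -0.04] w 0.08 t 28.825
off f [-0.6  0.2 -0.4] m [ 0.18  0.1  -0.05] w 0.0802 t 30.225
```

View pics/p5.png

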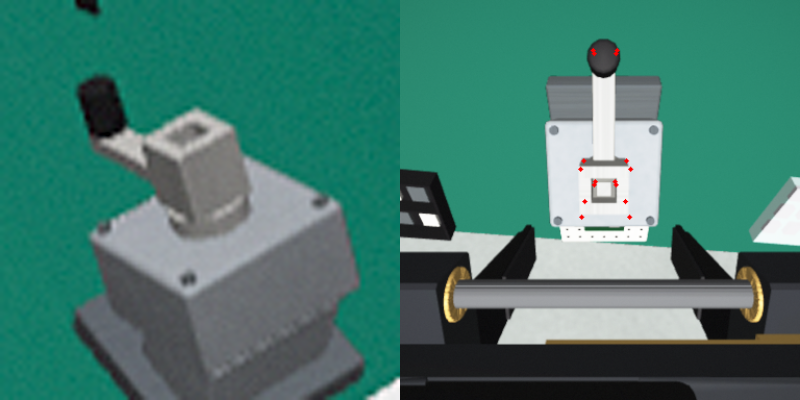

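The handle sits flush on the shoulder with its arm straight down the slope, and the gripper is clear of it.

```bash
python3 -c "
from station import ctrl
print(ctrl.job_done())"
```

```text
the job is handed in; nothing more can be done
None
```

I fitted the middle-sized handle fully home on the shaft and pumped four full strokes to the stop. I then released it seated at rest with its arm down the slope and handed the job in at about 30 s; the call gave no verdict back.

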